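Lock the yellow gas detector into its charging bay

TASK

Put the yellow gas detector on charge: slide it up the bay it lies in until its bolt pin stands in the open mouth of that bay's cam hook, then turn that cam clockwise half a turn, as far as it goes, so the hook draws the detector in tight against the spring contacts. Leave the grey spare pack and the other bay's cam as they are, do not disturb the things on the desk, and let go of everything at the end.

Things in the scene. Friction and masses are not known exactly. Their poses are not given: they have to be found in the camera images.
- bed: Sloped aluminium bed (310 x 310 mm) of a fixed two-bay dock, rising at 28 degrees towards the robot. Origin on its surface midway between the cam axes; x straight up the slope, z square out of it (tools work along z), y across. Bay centre lines: y = -75 mm (robot's left), +75 mm (right). Green rails 12 mm high, x -230 to -80 mm, leave a pack 2.5 mm play each side. Ledge at x = -235.
- axis_left (a point): Point on the axis of the cam on the robot's left, 12 mm above the bed (level with the pin points); axes as the bed's. The cam: steel disc 54 mm across, orange snail-shaped hook 10 to 22 mm above the bed reaching 54 mm from the axis, and on top a black wing grip 64 mm long, 14 mm thick, 31 to 61 mm above the bed, centred on the axis.
- axis_right (a point): The same for the cam on the robot's right. At 0 the wing lies along the slope, white mark uphill, and the hook's mouth is open to the pack below. The hook tip passes behind a pin in the mouth at about 0.6 rad, catches a pin whose centre is 30 to 42 mm from the axis, and draws it to 30 mm by about 2.9 rad. With no pin in the mouth, the turned hook shuts the pin out.
- cam_left (a joint): Angle (rad) of the left cam: 0 = open, grows as it is turned clockwise seen from above onto the bed, stop at 3.14 = locked. Starts between 0 and 0.3 and stays where it is left. It needs less than 0.25 N m to turn.
- cam_right (a joint): The same for the right cam.
- cam_left_pointer (a point): Marked (white) end of the left wing grip, 32 mm from the cam axis, 46 mm above the bed. It points up the slope when open and down the slope, at the pack, when locked.
- cam_right_pointer (a point): The same for the right wing.
- detector: Yellow gas detector, loose, 0.28 to 0.46 kg; housing 110 mm (up the slope) x 70 mm x 30 mm high, in one of the bays (left or right by chance). Origin under its bolt pin, x up the slope, z out of it. On rubber feet: it stays put on the slope where it is left. Its grip: a black rib, 64 mm long, 24 mm wide, 30 to 62 mm above the bed.
- detector_grip (a point): Centre of the grip rib of the yellow detector, 50 mm above the bed, 92 mm downhill of the pin; axes as the detector's.
- detector_pin (a point): Bolt pin (10 mm thick, 22 mm high) of the yellow detector, 34 mm uphill of the housing on a tongue; this point is 12 mm above the bed. It starts some 74 mm below its cam's axis. At 38 mm the housing meets two brass spring contacts (600 N/m; about 5 N when home): pushed further and let go, it springs back. Locked home it is 30 mm from the axis.
- spare_pin (a point): Bolt pin of the grey spare pack, the same shape as the detector, in the other bay. To be left alone.
- mug: White mug, 92 mm high, 78 mm across, on the desk beside the dock. Origin under its centre. To be left alone.
- radio: Black hand radio, 200 mm long with its stub aerial, 32 mm high, lying on the desk. To be left alone.
- stapler: Blue and black stapler, 140 mm long, 46 mm high, on the desk. To be left alone.
Mind the look-alikes: they are no part of the job. What is meant by the detector is not blue or pink, and is the smaller of those in its own colour.

How it is judged (in metres and radians):
On the way:
1. the detector has been slid up until its pin stands in the mouth of its bay's hook (within 42 mm of the cam axis) ((distance between detector_pin and axis_left below 0.042 m or distance between detector_pin and axis_right below 0.042 m)), for 0.2 s.
At the end, for the whole second after the job is handed in: The yellow detector's pin is within 33.5 mm of its bay's cam axis (home is 30 mm), that cam stands at 2.9 rad or more, and the detector is at rest (((distance between detector_pin and axis_left below 0.0335 m and value of joint cam_left above 2.9 rad) or (distance between detector_pin and axis_right below 0.0335 m and value of joint cam_right above 2.9 rad)) and linear speed of detector below 0.01 m/s); the robot touches nothing.
It fails at once if the cam of the bay without the detector was turned (its wing end moved over 12 mm) ((distance between detector_pin and axis_left below 0.11 m and distance of cam_right_pointer from where it was at the start of the episode above 0.012 m) or (distance between detector_pin and axis_right below 0.11 m and distance of cam_left_pointer from where it was at the start of the episode above 0.012 m)).
It fails at once if the grey spare pack was moved more than 12 mm (distance of spare_pin from where it was at the start of the episode above 0.012 m).
It fails at once if the mug was moved more than 25 mm (distance of mug from where it was at the start of the episode above 0.025 m).
It fails at once if the radio was moved more than 25 mm (distance of radio from where it was at the start of the episode above 0.025 m).
It fails at once if the stapler was moved more than 25 mm (distance of stapler from where it was at the start of the episode above 0.025 m).
It also fails if it takes over 67 s, if anything falls off the work surface, if the arm or the gripper's body presses on something with over 40 N, if the wrist force passes 120 N, or if a joint passes its speed limit or range.

ROBOT

A 7-joint arm with a two-finger parallel gripper is mounted at the origin on the work surface. World frame = base frame: x ahead of the robot, y to its left, z up, the work surface at z = 0. Lengths are in mm, angles in degrees, forces in N, time in s.
With the tool pointing down it reaches from about 400 to 875 mm from the base axis. Payload 19.3 kg.
Tool frame: the origin (TCP) lies between the finger pads; the fingertips stand 19 mm ahead of it and the grasp point (between the pads) is the TCP; z points along the fingers, y is the line along which they close (so a half turn about z gives the same grasp; the last joint's range is limited). The gripper opens to 85 mm and grips with 20 to 120 N. Pads are 22 mm wide; open, the fingers measure 114 mm over their backs; the gripper's body (76 mm by 85 mm) begins 54 mm behind the grasp point. The pads swing forward as they close: fully open they stand 13 mm farther back than shut.
Start: joints at [-70.6, 29.874, -2.08, 91.645, 1.215, 58.505, -6.463], TCP at [248.46, 573.483, 250.291] pointing down, gripper open.
Joint ranges: [-166.77, 166.77], [-17.47, 122.26], [-85.68, 81.53], [9.62, 139.38], [-72.42, 252.41], [9.2, 110.78], [-144.41, 144.41]. Speed limits (degrees/s): [108.29, 108.29, 136.94, 136.94, 172.46, 172.46, 172.46].

INTERFACE

Orientations are given as a 3x3 rotation matrix whose columns are the frame's x, y, z axes.
In Python, from bench import read_state, camera, get_calibration, job_done gives the robot as it stands. The module is installed in compiled form; this text tells all that it offers.
- The arm moves only by the shell command python3 -m crank 'ROWS' [OPENING] [FORCE]. ROWS is JSON, a list of rows, each a list of 2 entries, a list of its own where there are three numbers: the shift along the world's x, y, z in m, then the turn, a rotation vector about the world's x, y, z in degrees. A call has 1 to 20 rows; each row is the pose to reach, as a shift and turn from the pose commanded when the call began; what a row does not reach only later rows make up. A row lasts 1/12 s, in which the tool goes at most 41.7 mm and 7.16 degrees, less where a joint would pass 70% of its speed; a pose out of reach is approached as far as the arm can. A call with a gripper value outside its range is refused whole. OPENING is the finger opening in m, from 0 to 0.0854, set as the call begins (- or left out, the last holds). The fingers move at their own pace and stop on an object; FORCE is the grip in N (left out, the last holds). Time passes only in rows, so rows that repeat a pose let the fingers close. It gives the time, the measured TCP pose, the force, the opening and the grip force at its end, in the units of the state.
- read_state(): the state, without advancing time (a new reading comes with each control period).
- camera(name): name is "scene" or "top"; returns the picture (400x640x3 uint8, red, green, blue); there is no depth.
- get_calibration(name): a dict with "fovy" (degrees; the focal length in pixels is half the picture's height over the tangent of half this angle, whatever the lens; pixels are square), "cx", "cy" (the principal point, pixels), "R" (3x3) and "t" (3): a world point X has camera coordinates R X + t. Camera axes: x right, y down, z forward; pixel columns grow to the right and rows downward; lengths in mm; the calibration is good to about 2 mm. A picture is of the moment at which its call begins. get_calibration takes no time and is no camera call.
- job_done(): hands the job in; it is judged then, once.
The state is a dict: "clock": time; "joint_positions": joint angles; "qd": joint speeds; "effort": joint torques, N m; "position": TCP position; "ee_rot": TCP orientation; "ft_force": force on the tool from outside, world axes, zero at the start; "wrist_torque": the same for the moment, N m; "grip_width": opening from 0.0 (shut) to 1.0 (fully open); "grasp_force": force on a finger pad.
Only numpy, scipy, OpenCV 4.12 (cv2) and the standard library are available. Lean on these libraries where they do the work, as an engineer would, in place of code of your own. Each camera call takes 0.05 s, during which the arm holds its last target. There are 200 camera calls.

## Working session

There is one attempt and no reset: what is moved stays moved. The work goes in short steps, Python scripts to look and compute and a shell command to move; the robot and the scene stay as the last step left them, time stands still between calls to the robot, and variables do not carry over. Pictures are saved under pics/ and viewed, at most 10 in all, crops included, and the job is handed in when it is done.

```bash
mkdir -p pics
python3 - <<'E'
from bench import *
import cv2,numpy as np
for n in("scene","top"):
    im=camera(n); cv2.imwrite(f"pics/{n}0.png",im[:,:,::-1]); c=get_calibration(n); print(n,c)
s=read_state(); print(s)
E
```

```text
scene {'fovy': 55.10877573361086, 'cx': 320.51954177589613, 'cy': 192.70423397395194, 'R': array([[ 0.28796808,  0.95750719, -0.01594885],
       [ 0.66198717, -0.21107027, -0.71918171],
       [-0.69198798,  0.19654344, -0.69463898]]), 't': array([-118.48883524, -237.25592813, 1686.24138513])}
top {'fovy': 46.475379563654116, 'cx': 321.1050889972601, 'cy': 208.29185317952357, 'R': array([[-0.02090554, -0.9996971 ,  0.01298741],
       [-0.98024956,  0.01794023, -0.19694909],
       [ 0.19665643, -0.01684823, -0.98032769]]), 't': array([ -41.89031397,  509.22131931, 1316.47701624])}
{'clock': 0.1, 'joint_positions': array([-70.60092396,  29.90612341,  -2.08190792,  91.66824199,
         1.21388385,  58.50257628,  -6.45991184]), 'qd': array([-0.06432304, -0.09440488, -0.10152414, -0.112124  , -0.01568468,
       -0.01654762, -0.02242977]), 'effort': array([ 4.43794881e-03, -9.28501225e+01,  1.98440149e+00, -3.70539057e+01,
        1.81848166e-02,  5.34618390e-03, -1.99997757e-06]), 'position': array([248.34839272, 573.26296889, 249.7932151 ]), 'ee_rot': array([[-9.17624030e-01,  3.97449400e-01, -3.36195321e-04],
       [ 3.97449540e-01,  9.17623592e-01, -8.97781885e-04],
       [-4.83221138e-05, -9.57446908e-04, -9.99999540e-01]]), 'ft_force': array([ 0.38529071, -0.44437939, -0.75077262]), 'wrist_torque': array([-0.04183617, -0.00756173, -0.01168295]), 'grasp_force': 0.0, 'grip_width': 1.002846122632399}
```

View pics/scene0.png

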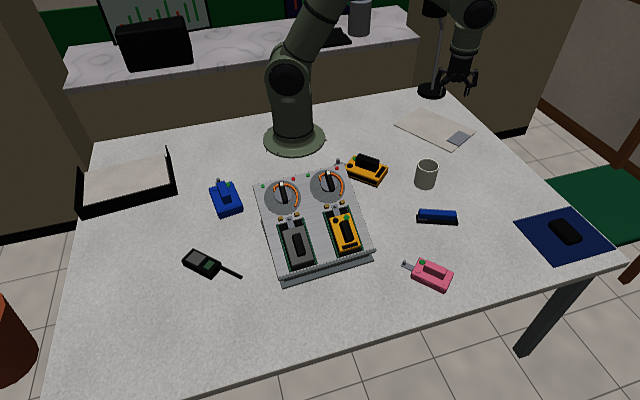

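View pics/top0.png

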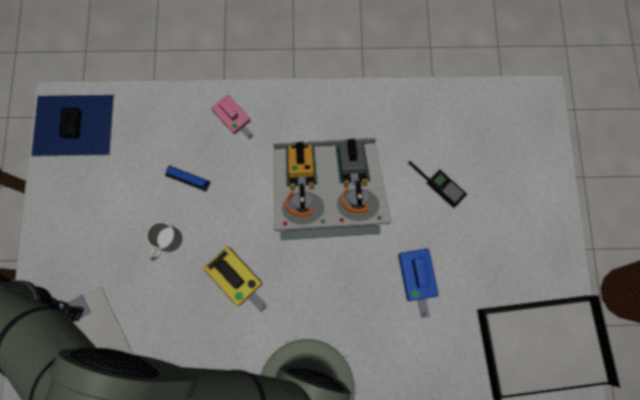

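The scene view shows the yellow detector in the bay on the robot's left (scene 343,230; top 300,160), with the spare in the other bay. A larger yellow one lies on the desk. Next I'll zoom in on the dock.

Run:
```python
import cv2
a=cv2.imread("pics/scene0.png")[155:295,240:390]; b=cv2.imread("pics/top0.png")[130:245,260:400]
cv2.imwrite("pics/s1.png",cv2.resize(a,None,fx=4,fy=4,interpolation=2)[:600]); cv2.imwrite("pics/t1.png",cv2.resize(b,None,fx=5,fy=5,interpolation=2)[:600])
```

```text
(no output)
```

View pics/s1.png

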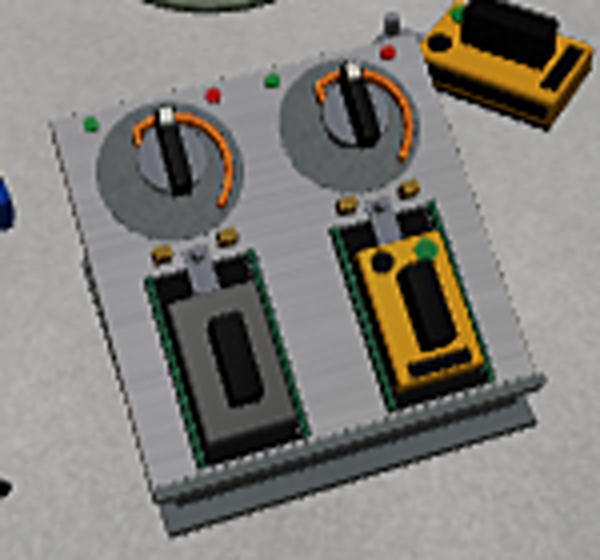

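View pics/t1.png

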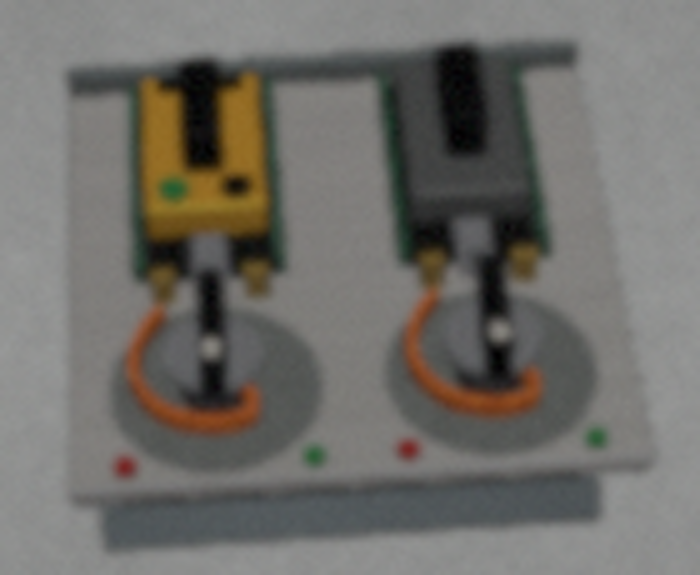

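Both crops are clear. The left cam disc is centred near s1 (349,125) and t1 (216,389), the white mark is at s1 (353,70) and t1 (209,348), and the brass contacts and red/green dots are visible in both views. I'll triangulate these.

```bash
cat > h.py <<'E'
import numpy as np
from bench import *
cal={n:get_calibration(n) for n in("scene","top")}
def ray(n,u,v):
    c=cal[n]; f=200/np.tan(np.radians(c["fovy"]/2)); R=np.array(c["R"]); o=-R.T@c["t"]
    d=R.T@np.array([(u-c["cx"])/f,(v-c["cy"])/f,1]); return o,d/np.linalg.norm(d)
def proj(n,X):
    c=cal[n]; f=200/np.tan(np.radians(c["fovy"]/2)); p=np.array(c["R"])@X+c["t"]; return p[:2]/p[2]*f+[c["cx"],c["cy"]]
def tri(s,t):
    (o1,d1),(o2,d2)=ray("scene",*s),ray("top",*t)
    k=np.linalg.lstsq(np.c_[d1,-d2],o2-o1,rcond=None)[0]
    a,b=o1+k[0]*d1,o2+k[1]*d2; return (a+b)/2,np.linalg.norm(a-b)
def plane(n,uv,p0,nrm):
    o,d=ray(n,*uv); return o+d*((p0-o)@nrm)/(d@nrm)
S=lambda x,y:(x/4-.375+240,y/4-.375+155)
T=lambda x,y:(x/5-.4+260,y/5-.4+130)
E
python3 - <<'E'
from h import *
np.set_printoptions(precision=1,suppress=True)
P=dict(dgR=((91,124),(597,438)),drR=((213,96),(409,449)),dgL=((272,80),(314,456)),drL=((388,52),(125,467)),
discR=((170,171),(492,373)),discL=((349,125),(216,389)),whiteL=((353,70),(209,348)),whiteR=((166,116),(498,331)),
cLi=((346,206),(257,275)),cLo=((408,188),(163,283)),cRi=((228,237),(432,262)),cRo=((162,255),(525,258)),
ribLup=((417,263),(202,165)),ribLdn=((441,343),(202,63)))
W={}
for k,(s,t) in P.items():
    W[k],e=tri(S(*s),T(*t)); print(k,W[k],round(e,1))
D=np.array([W[k] for k in("dgR","drR","dgL","drL","discR","discL")])
c=D.mean(0); n=np.linalg.svd(D-c)[2][2]; n*=np.sign(n[2]); print("n",n,"slope",np.degrees(np.arccos(n[2])))
E
```

```text
dgR [ 455.7 -201.9  179.8] 1.0
drR [ 451.8 -102.2  178.7] 0.9
dgL [448.8 -52.1 179.8] 0.6
drL [444.8  47.8 180.2] 1.1
discR [ 497.7 -150.2  151.8] 1.1
discL [491.3  -0.3 153. ] 0.6
whiteL [499.5   1.1 218.3] 0.3
whiteR [ 506.  -148.6  217.5] 0.6
cLi [559.4 -23.8 133.6] 0.2
cLo [555.7  28.6 133.9] 0.1
cRi [ 564.9 -121.   135.1] 0.7
cRo [ 566.6 -173.2  133.8] 0.5
ribLup [626.5   8.9 126.7] 5.4
ribLdn [692.5   6.9 109.6] 1.8
n [0.5 0.  0.9] slope 31.596271411983356
```

```bash
cat >> h.py <<'E'
yaw=np.radians(2.45); s28,c28=np.sin(np.radians(28)),np.cos(np.radians(28))
hx=np.array([-np.cos(yaw),-np.sin(yaw),0]); X=hx*c28+[0,0,s28]; N=-hx*s28+[0,0,c28]; Y=np.cross(N,X); B=np.c_[X,Y,N]
AX=np.array([491.3,-.3,153.])  # left axis at bed surface (bed-frame y=-75)
loc=lambda p:B.T@(np.asarray(p)-AX)
E
python3 - <<'E'
from h import *
from scipy.spatial.transform import Rotation as Ro
np.set_printoptions(precision=1,suppress=True)
for nm,s,t in(("dgL",(272,80),(314,456)),("drL",(388,52),(125,467)),("discR",(170,171),(492,373)),("white",(353,70),(209,348)),("cLi",(346,206),(257,275)),("cLo",(408,188),(163,283))): print(nm,loc(tri(S(*s),T(*t))[0]))
for nm,v,p,z in(("pin",S,(379,206),22),("hous TL",S,(357,253),30),("hous TR",S,(441,232),30),("hous BL",S,(404,382),30),("hous BR",S,(483,360),30),("ribT",S,(415,262),62),("ribB",S,(437,345),62),
 ("t hous TL",T,(148,215),30),("t hous TR",T,(270,210),30),("t ribfar",T,(202,63),62),("t ribnear",T,(202,163),62),("t wing far",T,(209,270),61),("t wing near",T,(211,385),61)):
    print(nm,loc(plane("scene" if v is S else "top",v(*p),AX+z*N,N)))
st=read_state(); R0=np.array(st["ee_rot"]); p0=st["position"]
R1=np.c_[np.cross(-Y,-N),-Y,-N]
print("turn",Ro.from_matrix(R1@R0.T).as_rotvec(degrees=True),R1)
for d in(-166,-130,0):
  for z in(53,150): print(d,z,AX+d*X+z*N, AX+d*X+z*N-p0)
for n,uv in(("top",(165,237)),): print("mug",plane(n,uv,np.array([0,0,92.]),np.array([0,0,1.])))
E
```

```text
dgL [52.1 49.9  2.7]
drL [ 52.  -50.1   3.2]
discR [ -0.5 150.1  -1.1]
white [23.4 -1.1 61.6]
cLi [-68.3  26.4  14.3]
cLo [-66.9 -26.1  14. ]
pin [-77.    3.2  22. ]
hous TL [-110.4   33.6   30. ]
hous TR [-111.7  -35.3   30. ]
hous BL [-214.9   30.    30. ]
hous BR [-215.7  -33.8   30. ]
ribT [-135.7    1.2   62. ]
ribB [-199.8    5.5   62. ]
t hous TL [-104.3  -32.5   30. ]
t hous TR [-102.7   35.9   30. ]
t ribfar [-191.4    2.4   62. ]
t ribnear [-110.7   -0.3   62. ]
t wing far [-31.5   0.7  61. ]
t wing near [47.7 -1.1 61. ]
turn [ 5.2 27.8 25.3] [[-0.9 -0.  -0.5]
 [-0.   1.  -0. ]
 [ 0.5  0.  -0.9]]
-166 53 [662.6   7.  121.9] [ 414.2 -566.2 -127.9]
-166 150 [708.1   9.  207.5] [ 459.7 -564.3  -42.3]
-130 53 [630.8   5.7 138.8] [ 382.5 -567.6 -111. ]
-130 150 [676.3   7.6 224.4] [ 428.  -565.6  -25.4]
0 53 [516.2   0.8 199.8] [ 267.8 -572.5  -50. ]
0 150 [561.7   2.7 285.4] [ 313.3 -570.6   35.6]
mug [426.1 387.4  92. ]
```

```bash
python3 -m crank '[[[0.20,-0.25,0.02],[5.2,27.8,25.3]],[[0.20,-0.25,0.02],[5.2,27.8,25.3]],[[0.20,-0.25,0.02],[5.2,27.8,25.3]],[[0.20,-0.25,0.02],[5.2,27.8,25.3]],[[0.20,-0.25,0.02],[5.2,27.8,25.3]],[[0.20,-0.25,0.02],[5.2,27.8,25.3]],[[0.46,-0.564,-0.042],[5.2,27.8,25.3]],[[0.46,-0.564,-0.042],[5.2,27.8,25.3]],[[0.46,-0.564,-0.042],[5.2,27.8,25.3]],[[0.46,-0.564,-0.042],[5.2,27.8,25.3]],[[0.46,-0.564,-0.042],[5.2,27.8,25.3]],[[0.46,-0.564,-0.042],[5.2,27.8,25.3]],[[0.46,-0.564,-0.042],[5.2,27.8,25.3]],[[0.46,-0.564,-0.042],[5.2,27.8,25.3]],[[0.46,-0.564,-0.042],[5.2,27.8,25.3]],[[0.46,-0.564,-0.042],[5.2,27.8,25.3]],[[0.46,-0.564,-0.042],[5.2,27.8,25.3]],[[0.46,-0.564,-0.042],[5.2,27.8,25.3]],[[0.46,-0.564,-0.042],[5.2,27.8,25.3]],[[0.46,-0.564,-0.042],[5.2,27.8,25.3]]]' 0.06
cat > st.py <<'E'
from h import *
from scipy.spatial.transform import Rotation as Ro
import sys
np.set_printoptions(precision=2,suppress=True)
s=read_state(); p=s["position"]; R=np.array(s["ee_rot"])
print("t",s["clock"],"q",s["joint_positions"],"f",s["ft_force"],"loc",loc(p),"grip",s["grip_width"],s["grasp_force"])
print("tilt vs grasp",Ro.from_matrix(B.T@R@np.diag([-1,-1,1]).T@np.diag([1,1,1])).as_rotvec(degrees=True) if 0 else B.T@R)
for a in sys.argv[1:]:
    g=np.array(eval(a)); print(a,"shift mm",AX+B@g-p)
R1=np.c_[np.cross(-Y,-N),-Y,-N]; print("turn to grasp",Ro.from_matrix(R1@R.T).as_rotvec(degrees=True))
E
python3 st.py '(-167,1,53)'
```

```text
clock: 1.77
position: [709.0, 6.1, 206.0]
ee_rot: [[-0.881, -0.038, -0.472], [-0.033, 0.999, -0.019], [0.472, -0.001, -0.882]]
ft_force: [0.2, 0.6, -0.4]
grip_width: 0.703
grasp_force: 0.0
t 1.7667 q [ -3.8   58.12  -2.61  48.54   0.59 101.5   86.4 ] f [ 0.2   0.64 -0.43] loc [-167.4     2.92  149.01] grip 0.7028488556970254 0.0
tilt vs grasp [[ 1. -0.  0.]
 [-0. -1. -0.]
 [ 0.  0. -1.]]
(-167,1,53) shift mm [-45.47  -0.03 -84.58]
turn to grasp [ 0.06 -0.17  0.28]
```

```bash
python3 -m crank '[[[-0.023,0,-0.042],[0,0,0]],[[-0.038,0,-0.071],[0,0,0]],[[-0.042,0,-0.078],[0,0,0]],[[-0.045,0,-0.084],[0,0,0]],[[-0.045,0,-0.084],[0,0,0]],[[-0.045,0,-0.084],[0,0,0]]]' 0.06; python3 st.py '(-167,1,53)'
python3 - <<'E'
from bench import *
import cv2
a=camera("scene")[155:295,240:390,::-1]; cv2.imwrite("pics/s2.png",cv2.resize(a,None,fx=4,fy=4,interpolation=2))
E
```

```text
clock: 2.27
position: [664.4, 9.9, 125.5]
ee_rot: [[-0.883, -0.042, -0.468], [-0.037, 0.999, -0.019], [0.469, 0.001, -0.883]]
ft_force: [0.1, -0.9, 0.2]
grip_width: 0.703
grasp_force: 0.0
t 2.2667 q [-3.69 56.8  -3.46 63.24  1.03 87.91 85.81] f [ 0.13 -0.92  0.23] loc [-165.98   -2.75   57.16] grip 0.7032378412870408 0.0
tilt vs grasp [[ 1. -0. -0.]
 [-0. -1. -0.]
 [-0.  0. -1.]]
(-167,1,53) shift mm [-0.89 -3.79 -4.15]
turn to grasp [-0.05  0.06  0.05]
```

View pics/s2.png

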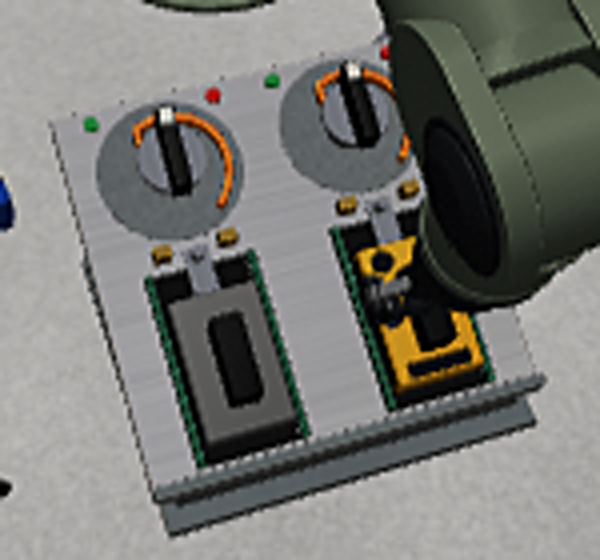

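The fingers straddle the rib, with the near finger at s2 (390,297). I'll go 3 mm lower, move 3 mm across and close.

```bash
python3 -m crank '[[[0,-0.003,-0.003],[0,0,0]],[[0,-0.003,-0.003],[0,0,0]],[[0,-0.003,-0.003],[0,0,0]]]' 0.06; python3 -m crank '[[[0,0,0],[0,0,0]],[[0,0,0],[0,0,0]],[[0,0,0],[0,0,0]],[[0,0,0],[0,0,0]],[[0,0,0],[0,0,0]],[[0,0,0],[0,0,0]]]' 0.0 50; python3 st.py '(-167,1,53)'
```

```text
clock: 2.57
position: [663.7, 6.2, 121.5]
ee_rot: [[-0.882, -0.041, -0.469], [-0.037, 0.999, -0.019], [0.47, 0.0, -0.883]]
ft_force: [-0.6, -0.2, -0.2]
grip_width: 0.7
grasp_force: 0.0
clock: 3.07
position: [663.6, 6.6, 121.5]
ee_rot: [[-0.882, -0.042, -0.469], [-0.037, 0.999, -0.019], [0.47, 0.001, -0.883]]
ft_force: [2.0, 1.4, 2.1]
grip_width: 0.27
grasp_force: 49.3
t 3.0667 q [-3.48 57.01 -3.43 63.44  1.11 87.58 86.02] f [2.03 1.42 2.12] loc [-167.08    0.43   53.14] grip 0.27047149781356844 49.33074116706848
tilt vs grasp [[ 1. -0.  0.]
 [-0. -1. -0.]
 [ 0.  0. -1.]]
(-167,1,53) shift mm [-0.11 -0.58 -0.08]
turn to grasp [-0.05 -0.02  0.06]
```

```bash
python3 -m crank '[[[-0.0035,-0.0002,0.0019],[0,0,0]],[[-0.0071,-0.0003,0.0038],[0,0,0]],[[-0.0106,-0.0005,0.0056],[0,0,0]],[[-0.0141,-0.0006,0.0075],[0,0,0]],[[-0.0176,-0.0008,0.0094],[0,0,0]],[[-0.0212,-0.0009,0.0113],[0,0,0]],[[-0.0247,-0.0011,0.0131],[0,0,0]],[[-0.0282,-0.0012,0.015],[0,0,0]],[[-0.0318,-0.0014,0.0169],[0,0,0]],[[-0.0318,-0.0014,0.0169],[0,0,0]],[[-0.0318,-0.0014,0.0169],[0,0,0]]]'; python3 st.py '(-129,1,53)'
python3 - <<'E'
from bench import *
import cv2
a=camera("scene")[155:295,240:390,::-1]; cv2.imwrite("pics/s3.png",cv2.resize(a,None,fx=4,fy=4,interpolation=2))
E
```

```text
clock: 3.98
position: [631.6, 5.0, 138.4]
ee_rot: [[-0.882, -0.042, -0.47], [-0.037, 0.999, -0.019], [0.47, 0.001, -0.882]]
ft_force: [0.0, 0.3, 4.1]
grip_width: 0.275
grasp_force: 50.1
t 3.9833 q [-3.29 52.78 -3.68 70.1   1.09 85.19 85.78] f [0.04 0.35 4.06] loc [-130.83    0.68   53.05] grip 0.27480717558372697 50.114352107048035
tilt vs grasp [[ 1. -0.  0.]
 [-0. -1. -0.]
 [ 0.  0. -1.]]
(-129,1,53) shift mm [-1.62 -0.39  0.81]
turn to grasp [-0.03 -0.06  0.06]
```

View pics/s3.png

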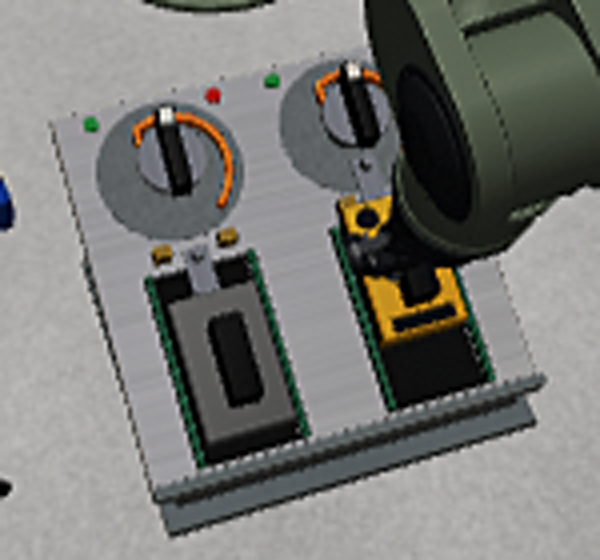

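The pin (s3 364,165) is close to the hook mouth and one brass contact is at the housing front. I'll creep up until the spring contacts push back.

```bash
python3 -c "
from h import *
print(loc(plane('scene',S(364,165),AX+22*N,N)))"; python3 -m crank '[[[-0.0009,0,0.0005],[0,0,0]],[[-0.0018,-0.0001,0.0009],[0,0,0]],[[-0.0026,-0.0001,0.0014],[0,0,0]],[[-0.0026,-0.0001,0.0014],[0,0,0]],[[-0.0026,-0.0001,0.0014],[0,0,0]]]'; python3 st.py '(0,0,51)'; python3 -c "
from h import *
print(B.T@read_state()['ft_force'])"
```

```text
[-41.81280712   4.20988718  22.        ]
clock: 4.45
position: [629.9, 5.0, 139.4]
ee_rot: [[-0.883, -0.042, -0.468], [-0.037, 0.999, -0.019], [0.468, 0.001, -0.883]]
ft_force: [6.5, 0.8, -0.4]
grip_width: 0.272
grasp_force: 49.9
t 4.45 q [-3.28 52.48 -3.71 70.56  1.1  84.91 85.76] f [ 6.52  0.78 -0.37] loc [-128.84    0.61   53.13] grip 0.2718479446050171 49.901665449142456
tilt vs grasp [[ 1. -0. -0.]
 [-0. -1. -0.]
 [-0.  0. -1.]]
(0,0,51) shift mm [-114.68   -4.3    58.61]
turn to grasp [-0.04  0.07  0.06]
[-5.95713725 -0.50526095  2.7427998 ]
```

```bash
python3 -m crank '[[[-0.0009,0,0.0005],[0,0,0]],[[-0.0018,-0.0001,0.0009],[0,0,0]],[[-0.0022,-0.0001,0.0012],[0,0,0]],[[-0.0022,-0.0001,0.0012],[0,0,0]],[[-0.0022,-0.0001,0.0012],[0,0,0]]]'; python3 -c "
from h import *
print(B.T@read_state()['ft_force'])"; python3 -m crank '[[[0,0,0],[0,0,0]],[[0,0,0],[0,0,0]],[[0,0,0],[0,0,0]],[[0,0,0],[0,0,0]],[[0,0,0],[0,0,0]]]' 0.05
python3 -m crank '[[[0.019,0,0.036],[0,0,0]],[[0.028,0,0.053],[0,0,0]],[[-0.01,-0.003,0.073],[0,0,0]],[[-0.05,-0.003,0.094],[0,0,0]],[[-0.085,-0.003,0.112],[0,0,0]],[[-0.085,-0.003,0.112],[0,0,0]],[[-0.085,-0.003,0.112],[0,0,0]]]'; python3 st.py '(0,0,51)'
python3 - <<'E'
from bench import *
import cv2
a=camera("scene")[155:295,240:390,::-1]; b=camera("top")[130:245,260:400,::-1]
a=cv2.resize(a,None,fx=4,fy=4,interpolation=2)[:,200:];b=cv2.resize(b,(400,329),interpolation=2)
import numpy as np
o=np.zeros((560,800,3),np.uint8);o[:,:400]=a;o[:329,400:]=b;cv2.imwrite("pics/s4.png",o)
E
```

```text
clock: 4.87
position: [627.9, 4.9, 140.6]
ee_rot: [[-0.883, -0.042, -0.468], [-0.037, 0.999, -0.019], [0.468, 0.001, -0.884]]
ft_force: [8.5, 0.9, -2.2]
grip_width: 0.274
grasp_force: 49.8
[-8.58590171 -0.55225588  2.10263955]
clock: 5.28
position: [626.7, 4.8, 140.7]
ee_rot: [[-0.882, -0.042, -0.47], [-0.037, 0.999, -0.019], [0.471, 0.001, -0.882]]
ft_force: [0.2, -0.0, -0.5]
grip_width: 0.586
grasp_force: 0.0
clock: 5.87
position: [541.1, 1.8, 254.7]
ee_rot: [[-0.883, -0.042, -0.468], [-0.037, 0.999, -0.019], [0.468, 0.001, -0.884]]
ft_force: [1.7, -0.9, -0.8]
grip_width: 0.587
grasp_force: 0.0
t 5.8667 q [-3.02 37.3  -4.2  83.13  0.36 87.49 85.3 ] f [ 1.67 -0.94 -0.81] loc [  3.77   0.05 113.18] grip 0.5868603920080318 0.0
tilt vs grasp [[ 1. -0. -0.]
 [-0. -1. -0.]
 [-0.  0. -1.]]
(0,0,51) shift mm [-25.85  -1.06 -56.67]
turn to grasp [-0.04  0.07  0.06]
```

View pics/s4.png

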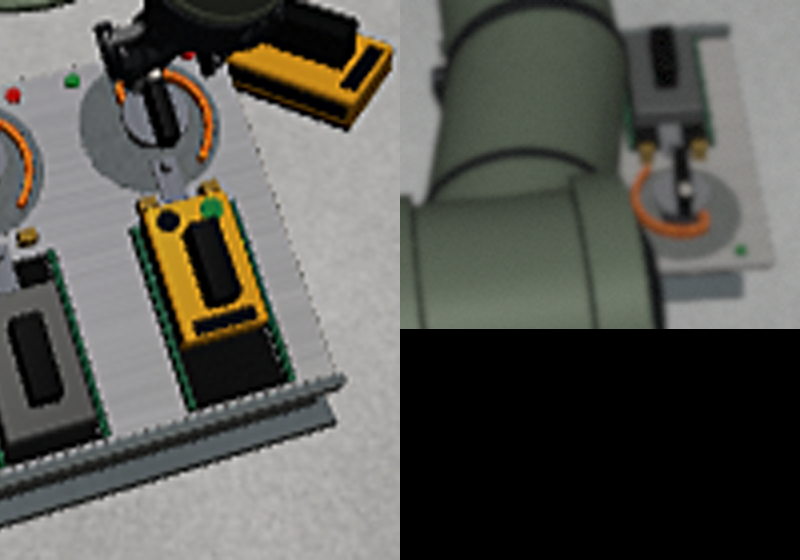

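The detector stands up the bay, with its housing front at the contacts (s4 136,204) and its pin at (166,163). I'll check the distance moved.

```bash
python3 -c "
from h import *
for p,z in(((366,163),22),((386,347),30),((467,327),30),((336,204),30),((435,197),30)): print(p,loc(plane('scene',S(*p),AX+z*N,N)))"
```

```text
(366, 163) [-40.63541338   2.14848575  22.        ]
(386, 347) [-185.93012845   34.82721994   30.        ]
(467, 327) [-188.27919911  -30.30491734   30.        ]
(336, 204) [-68.76792885  37.4257191   30.        ]
(435, 197) [-83.52919721 -39.93819609  30.        ]
```

Run:
```python
from h import *
import cv2
a=cv2.imread("pics/scene0.png"); b=camera("scene")[:,:,::-1].copy()
for im in(a,b):
    h=cv2.cvtColor(im,cv2.COLOR_BGR2HSV); m=cv2.inRange(h,(12,130,90),(35,255,255)); m[:200]=0; m[:,:320]=0;m[:,370:]=0
    v,u=np.nonzero(m)
    L=np.array([loc(plane("scene",(x,y),AX+30*N,N)) for x,y in zip(u,v)])
    for lo,hi in((-30,-15),(15,30)):
        k=(L[:,1]>lo)&(L[:,1]<hi); print(len(u),np.percentile(L[k,0],[0,2,98,100]).round(1))
    print(np.percentile(L[:,1],[2,98]))
```

```text
462 [-218.  -216.7  -69.4  -67. ]
462 [-218.2 -216.4  -68.8  -65.7]
[-32.98453736  33.73093607]
444 [-183.5 -182.2  -69.4  -67. ]
444 [-183.9 -182.3  -68.6  -65.7]
[-32.66635116  33.95259407]
```

The pin sits about 38–40 mm from the axis, at the spring contact, so it stands in the mouth. I'll go down on the wing and grip it.

```bash
python3 -m crank '[[[-0.012,0,-0.02],[0,0,0]],[[-0.019,-0.001,-0.038],[0,0,0]],[[-0.025,-0.001,-0.051],[0,0,0]],[[-0.025,-0.001,-0.055],[0,0,0]],[[-0.025,-0.001,-0.055],[0,0,0]],[[-0.025,-0.001,-0.055],[0,0,0]]]' 0.05; python3 st.py '(0,0,52)'
```

```text
clock: 6.52
position: [517.7, 1.0, 197.7]
ee_rot: [[-0.882, -0.042, -0.47], [-0.037, 0.999, -0.019], [0.47, 0.001, -0.882]]
ft_force: [0.1, -0.4, 1.4]
grip_width: 0.586
grasp_force: 0.0
t 6.5167 q [-2.82 38.78 -4.54 89.72  0.62 79.57 85.07] f [ 0.09 -0.37  1.36] loc [-2.32 -0.15 51.84] grip 0.585969037589218 0.0
tilt vs grasp [[ 1. -0.  0.]
 [-0. -1. -0.]
 [ 0.  0. -1.]]
(0,0,52) shift mm [-1.97 -0.23  1.23]
turn to grasp [-0.04 -0.06  0.06]
```

```bash
python3 -m crank '[[[-0.002,0,0.001],[0,0,0]],[[-0.002,0,0.001],[0,0,0]],[[-0.002,0,0.001],[0,0,0]]]'; python3 -m crank '[[[0,0,0],[0,0,0]],[[0,0,0],[0,0,0]],[[0,0,0],[0,0,0]],[[0,0,0],[0,0,0]],[[0,0,0],[0,0,0]],[[0,0,0],[0,0,0]]]' 0 45; python3 st.py '(0,0,52)'
python3 -m crank '[[[0,0,0],[-2.3,-0.1,-4.4]],[[0,0,0],[-4.7,-0.2,-8.8]],[[0,0,0],[-7,-0.3,-13.2]],[[0,0,0],[-9.4,-0.4,-17.7]],[[0,0,0],[-11.7,-0.5,-22.1]],[[0,0,0],[-14.1,-0.6,-26.5]],[[0,0,0],[-16.4,-0.7,-30.9]],[[0,0,0],[-18.8,-0.8,-35.3]],[[0,0,0],[-21.1,-0.9,-39.7]],[[0,0,0],[-23.4,-1,-44.1]],[[0,0,0],[-25.8,-1.1,-48.6]],[[0,0,0],[-28.1,-1.2,-53]],[[0,0,0],[-28.1,-1.2,-53]]]'; python3 st.py
```

```text
clock: 6.77
position: [515.2, 0.9, 199.3]
ee_rot: [[-0.882, -0.042, -0.469], [-0.037, 0.999, -0.019], [0.469, 0.001, -0.883]]
ft_force: [-0.4, -0.8, 0.2]
grip_width: 0.589
grasp_force: 0.0
clock: 7.27
position: [515.1, 0.4, 199.0]
ee_rot: [[-0.882, -0.041, -0.469], [-0.037, 0.999, -0.019], [0.47, 0.0, -0.883]]
ft_force: [2.3, -4.4, 5.6]
grip_width: 0.154
grasp_force: 45.1
t 7.2667 q [-2.8  38.45 -4.54 90.14  0.63 79.44 85.05] f [ 2.31 -4.41  5.58] loc [ 0.61  0.28 51.81] grip 0.15409797309742893 45.05670189857483
tilt vs grasp [[ 1. -0.  0.]
 [-0. -1. -0.]
 [ 0.  0. -1.]]
(0,0,52) shift mm [ 0.61  0.31 -0.12]
turn to grasp [-0.   -0.02  0.08]
clock: 8.35
position: [515.6, 1.6, 198.7]
ee_rot: [[-0.473, 0.747, -0.467], [0.849, 0.527, -0.018], [0.233, -0.405, -0.884]]
ft_force: [5.4, 0.9, 0.7]
grip_width: 0.157
grasp_force: 44.9
t 8.35 q [-13.15  39.08  11.62  90.82  -7.47  78.84  33.11] f [5.4  0.87 0.71] loc [-0.07 -0.87 51.81] grip 0.15732784961183766 44.90267515182495
tilt vs grasp [[ 0.49 -0.87 -0.  ]
 [-0.87 -0.49 -0.  ]
 [ 0.    0.   -1.  ]]
turn to grasp [28.12  1.28 53.37]
```

```bash
python3 -m crank '[[[0,0,0],[-2.3,-0.1,-4.4]],[[0,0,0],[-4.7,-0.2,-8.8]],[[0,0,0],[-7,-0.3,-13.2]],[[0,0,0],[-9.4,-0.4,-17.7]],[[0,0,0],[-11.7,-0.5,-22.1]],[[0,0,0],[-14.1,-0.6,-26.5]],[[0,0,0],[-16.4,-0.7,-30.9]],[[0,0,0],[-18.8,-0.8,-35.3]],[[0,0,0],[-21.1,-0.9,-39.7]],[[0,0,0],[-23.4,-1,-44.1]],[[0,0,0],[-25.8,-1.1,-48.6]],[[0,0,0],[-28.1,-1.2,-53]],[[0,0,0],[-28.1,-1.2,-53]]]'; python3 st.py
python3 - <<'E'
from bench import *
import cv2
a=camera("scene")[155:295,240:390,::-1]; cv2.imwrite("pics/s5.png",cv2.resize(a,None,fx=4,fy=4,interpolation=2))
E
```

```text
clock: 9.43
position: [516.8, 1.7, 198.2]
ee_rot: [[0.41, 0.786, -0.463], [0.882, -0.472, -0.019], [-0.233, -0.4, -0.886]]
ft_force: [14.8, 1.1, -9.3]
grip_width: 0.155
grasp_force: 44.5
t 9.4333 q [-23.36  41.87  28.39  91.43 -16.18  79.52 -17.61] f [14.82  1.07 -9.35] loc [-1.34 -0.93 51.85] grip 0.154903565572623 44.540260434150696
tilt vs grasp [[-0.5  -0.86 -0.01]
 [-0.86  0.5  -0.  ]
 [ 0.    0.01 -1.  ]]
turn to grasp [ 56.03   2.62 106.44]
```

View pics/s5.png

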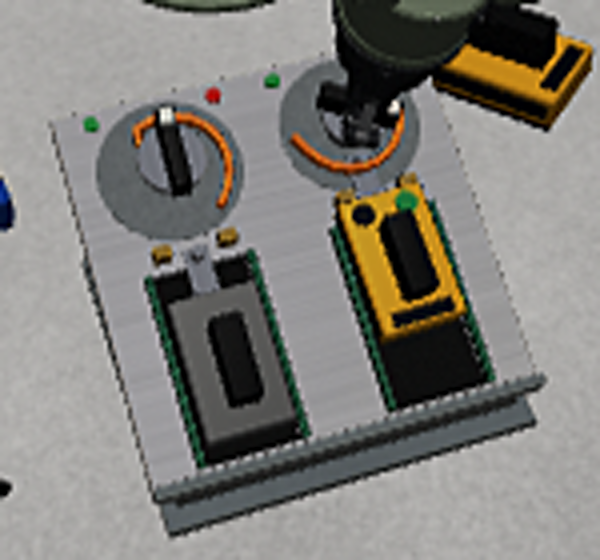

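The hook has swept round behind the pin (orange arc s5 290–405, 135–170) and the detector has moved up. I'll finish the turn.

```bash
python3 -m crank '[[[0.001,0,0],[-2.3,-0.1,-4.4]],[[0.001,0,0],[-4.7,-0.2,-8.8]],[[0.001,0,0],[-7,-0.3,-13.2]],[[0.001,0,0],[-9.4,-0.4,-17.7]],[[0.001,0,0],[-11.7,-0.5,-22.1]],[[0.001,0,0],[-14.1,-0.6,-26.5]],[[0.001,0,0],[-16.4,-0.7,-30.9]],[[0.001,0,0],[-18.8,-0.8,-35.3]],[[0.001,0,0],[-21.1,-0.9,-39.7]],[[0.001,0,0],[-23.4,-1,-44.1]],[[0.001,0,0],[-25.8,-1.1,-48.6]],[[0.001,0,0],[-28.1,-1.2,-53]],[[0.001,0,0],[-29.1,-1.2,-54.7]],[[0.001,0,0],[-29.1,-1.2,-54.7]],[[0.001,0,0],[-29.1,-1.2,-54.7]]]'; python3 st.py; python3 -c "
from bench import *;print(read_state()['wrist_torque'])"
```

```text
clock: 10.73
position: [517.4, 0.6, 197.9]
ee_rot: [[0.885, 0.015, -0.465], [0.004, -1.0, -0.024], [-0.465, 0.02, -0.885]]
ft_force: [13.1, -7.6, -13.8]
grip_width: 0.156
grasp_force: 54.3
t 10.7333 q [-32.81  47.9   46.28  91.76 -26.28  82.71 -68.16] f [ 13.11  -7.61 -13.82] loc [-1.99  0.21 51.91] grip 0.15598451089067028 54.26061809062958
tilt vs grasp [[-1.    0.03 -0.  ]
 [ 0.03  1.    0.  ]
 [ 0.    0.   -1.  ]]
turn to grasp [ -83.12   -3.93 -157.4 ]
[-0.80116411 -4.0214134   1.94549581]
```

The tool has turned 182°, and the rising grip force and torque show the cam against its stop. I'll release and lift off square to the bed.

```bash
python3 -m crank '[[[0,0,0],[0,0,0]],[[0,0,0],[0,0,0]],[[0,0,0],[0,0,0]],[[0,0,0],[0,0,0]]]' 0.05; python3 -m crank '[[[0.014,0,0.026],[0,0,0]],[[0.028,0,0.053],[0,0,0]],[[0.047,0,0.088],[0,0,0]],[[0.047,0.04,0.1],[0,0,0]],[[0.03,0.08,0.13],[0,0,0]],[[0.01,0.12,0.15],[0,0,0]],[[-0.01,0.16,0.15],[0,0,0]],[[-0.02,0.2,0.15],[0,0,0]],[[-0.02,0.24,0.15],[0,0,0]],[[-0.02,0.24,0.15],[0,0,0]],[[-0.02,0.24,0.15],[0,0,0]]]'
python3 - <<'E'
from bench import *
import cv2
a=camera("scene")[155:295,240:390,::-1]; cv2.imwrite("pics/s6.png",cv2.resize(a,None,fx=4,fy=4,interpolation=2))
E
```

```text
clock: 11.07
position: [515.7, 1.1, 198.7]
ee_rot: [[0.883, 0.013, -0.468], [0.003, -1.0, -0.022], [-0.468, 0.018, -0.883]]
ft_force: [0.4, -0.7, -0.1]
grip_width: 0.583
grasp_force: 0.0
clock: 11.98
position: [494.5, 245.8, 348.4]
ee_rot: [[0.883, 0.019, -0.469], [0.009, -1.0, -0.024], [-0.469, 0.016, -0.883]]
ft_force: [0.3, 0.2, -0.3]
grip_width: 0.585
grasp_force: 0.0
```

View pics/s6.png

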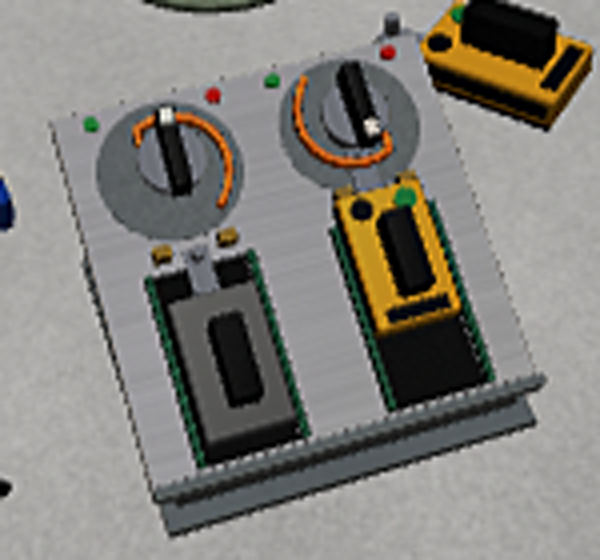

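The white mark now points down the slope (s6 371,125), the hook is around the pin, and the detector is further up, at the contacts. I'll check the numbers.

Run:
```python
from h import *
import cv2
w=loc(plane("scene",S(371,125),AX+61*N,N)); w0=loc(plane("scene",S(353,70),AX+61*N,N)); print(w0,w)
b=camera("scene")[:,:,::-1].copy(); t=camera("top")[:,:,::-1].copy()
h=cv2.cvtColor(b,cv2.COLOR_BGR2HSV); m=cv2.inRange(h,(12,130,90),(35,255,255)); m[:200]=0; m[:,:320]=0;m[:,370:]=0
v,u=np.nonzero(m); L=np.array([loc(plane("scene",(x,y),AX+30*N,N)) for x,y in zip(u,v)])
print(np.percentile(L[:,0],2))
for n,i in(("scene",b),("top",t)):
  g=cv2.cvtColor(i,cv2.COLOR_BGR2HSV); wm=cv2.inRange(g,(0,0,170),(180,50,255))
  u0,v0=proj(n,AX-23*X+61*N).astype(int); y,x=np.nonzero(wm[v0-6:v0+7,u0-6:u0+7]); print(n,len(x), loc(plane(n,(x.mean()+u0-6,y.mean()+v0-6),AX+61*N,N)) if len(x) else "")
```

```text
[23.60438101 -1.10304011 61.        ] [-23.25649033  -0.69522424  61.        ]
-173.06232375902133
scene 8 [-23.74349831  -0.94547334  61.        ]
top 0
```

```bash
python3 -c "
from bench import *
print(job_done())"
```

```text
the job is handed in; nothing more can be done
None
```

I handed the job in: the yellow detector is on charge in the left bay, its pin measured at about 30–31 mm from the cam axis. The left cam is turned to its stop, the gripper is open and clear, and the spare pack and other cam look unmoved. I kept well clear of the desk items but did not re-measure them, and the hand-in returned no verdict.

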